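Fit the dimmer knob and hold it pressed

TASK

Pull the black dimmer knob straight up off the blue spring-clip carrier, turn it so that the flat in its bore matches the flat of the bare brass D-shaped spindle on the ring-light controller, and push it fully home. Then press the knob, without forcing it, so that the spring-loaded spindle goes right down to its stop (lamp test), and finish like that, with the gripper still pressing the knob down; do not let it come back up. Leave the other things on the bench where they are.

Things in the scene. Friction and masses are not known exactly. Their poses are not given: they have to be found in the camera images.
- knob_center (a point): centre of the loose black knob (60 g, upright, z up), 20 mm above its underside. 40 mm tall: round grip 34 mm across over a skirt 44 mm across, 4 mm thick, at the underside. A red line on its silver top runs from the centre towards its +x. D-shaped bore in the underside, 18 mm deep, 15.6 mm across, flat on the +x side 3.2 mm from the axis. Any finger direction grips it.
- carrier_seat (a point): top face (12 mm above the bench) of the fixed blue carrier, 130 x 70 mm, where the knob's underside rests at the start; x along its length. A round 5 mm post, 9 mm tall, fits the bore.
- carrier: the same carrier, origin under its middle. On its +x and -x, brass spring plungers hook over the knob's skirt; their housings stand 11 mm above its top, 31 to 53 mm from the middle: keep fingertips 16 mm or more above the knob's underside here. A straight pull up of about 7 to 15 N frees the knob within 5 mm; clear of all after 15 mm.
- spindle_tip (a point): centre of the top of the upright brass spindle; z up. D section, 14 mm across, one flat 2.5 mm from the axis on this point's +x side; top edge chamfered 1 mm. It does not turn; this point moves down when it is pressed. The knob fits only with its +x along this +x (about 0.1 rad of play, 0.7 mm clearance). Fully home, the knob's centre is 2 mm above this point.
- controller: the fixed beige ring-light controller, 120 x 150 x 55 mm, origin under its middle; the spindle stands in the middle of its top, 26 mm high when not pressed, with a white collar disc, 36 mm across, at its foot (moves with it); a red mark on the disc points towards the flat
- spindle (a joint): how far the spindle is pressed down, m: 0 = up, 0.004 = at its stop; spring, about 3 N to start and 7 N at the stop, comes back up when released
- solvent_bottle: bystander, leave alone: white plastic bottle, 52 mm across, 110 mm tall; origin at the centre of its underside
- sample_jar: bystander, leave alone: amber glass jar with a white lid, 52 mm across, 60 mm tall; origin at the centre of its underside
- dish: bystander, leave alone: shallow glass dish, 72 mm across, 16 mm tall; origin at the centre of its underside
- screwdriver: bystander, leave alone: blue-handled screwdriver, 170 mm long, lying; origin at the centre of its underside
- wafer_case: bystander, leave alone: pale square case, 110 x 110 x 45 mm; origin at the centre of its underside
- weight: bystander, leave alone: steel balance weight, 40 mm across, 46 mm tall; origin at the centre of its underside
Things that resemble listed ones, but are neither listed nor needed, are in the scene too. Of the things that look like the carrier, the smaller one is meant.

How it is judged:
On the way, in this order (a step that is already met when the one before it is completed fails the run):
1. the knob is pulled up off the carrier, held by the gripper (z of knob_center in the frame of carrier_seat above 0.04 m and contact force between the fingers and knob above 1 N), for 0.1 s.
2. the knob is fully home on the spindle (z of knob_center in the frame of spindle_tip below 0.004 m and horizontal distance between knob_center and spindle_tip below 0.003 m and angle between knob_center's own z axis and vertical below 0.1 rad and angle between the x axis of knob_center and the x axis of spindle_tip, either way round below 0.2 rad), for 0.1 s.
At the end, for the whole second after the job is handed in: knob fully home on the spindle (centre under 4 mm above the spindle top, within 3 mm of its axis, upright within 0.1 rad, flats matched within 0.2 rad), spindle pressed more than 3 of its 4 mm, gripper still pressing (fingers on knob over 3 N, knob on spindle 3 to 45 N) (all of step 2 and value of joint spindle above 0.003 m and contact force between the fingers and knob above 3 N and contact force between knob and spindle between 3 and 45 N); the arm keeps its last pose, push and grip.
It fails at once if a bystander is moved more than 30 mm (distance of any of solvent_bottle, sample_jar, dish, screwdriver, wafer_case, weight from where it was at the start of the episode above 0.03 m).
It also fails if it takes over 42 s, if anything falls off the work surface, if the arm or the gripper's body presses on something with over 40 N, if the wrist force passes 120 N, or if a joint passes its speed limit or range.

ROBOT

A 6-joint arm with a two-finger parallel gripper is mounted at the origin on the work surface. World frame = base frame: x ahead of the robot, y to its left, z up, the work surface at z = 0. Lengths are in m, angles in rad, forces in N, time in s.
With the tool pointing down it reaches from about 0.425 to 0.95 m from the base axis. Payload 3.5 kg.
Tool frame: the origin (TCP) lies on the mounting face of the last link; the fingertips stand 173 mm ahead of it and the grasp point (between the pads) lies 155 mm ahead of it; z points along the fingers, x is the direction in which the jaws open and shut, and the axes are right-handed (so a half turn about z gives the same grasp; the last joint's range is limited). The gripper opens to 85 mm and grips with 20 to 120 N. Pads are 22 mm wide; open, the fingers measure 114 mm over their backs; the gripper's body (76 mm by 85 mm) begins 54 mm behind the grasp point. The pads swing forward as they close: fully open they stand 13 mm farther back than shut.
Start: joints at [0.963, 0.286, 1.577, -0, 1.279, -0.15], TCP at [0.298, 0.605, 0.405] pointing down, gripper open.
Joint ranges: [-2.77, 2.77], [-0.9, 2.22], [0.21, 2.48], [-1.53, 4.67], [0.24, 2.81], [-2.84, 2.84]. Speed limits (rad/s): [2.79, 2.79, 3.14, 3.14, 3.14, 3.14].

INTERFACE

Orientations are given as a unit quaternion [x, y, z, w].
In Python, from plant import get_state, read_camera, sign_off gives the robot as it stands.
- The arm moves only by the shell command python3 -m jog 'ROWS' [FORCE]. ROWS is JSON, a list of rows, each an object of numbers: "grip": the closure, from 0 (fully open) to 1 (shut); "x", "y", "z": the shift along the tool's x, y, z in mm; "rx", "ry", "rz": the turn, a rotation vector about the tool's x, y, z in degrees. A call has 1 to 8 rows; each row shifts and turns the commanded pose from where the row before left it, along the tool's axes as they then stand; what a row does not reach is not made up. A row lasts 1/12 s, in which the tool goes at most 41.7 mm and 7.16 degrees, less where a joint would pass 70% of its speed; a pose out of reach is approached as far as the arm can. A call with a gripper value outside its range is refused whole. The fingers move at their own pace and stop on an object; FORCE is the grip in N (left out, the last holds). Time passes only in rows, so rows that do not move let the fingers close. It gives the time, the measured TCP pose, the force and the opening at its end, in the units of the state.
- get_state(): the state, without advancing time (a new reading comes with each control period).
- read_camera(name): name is "side" or "top" or "wrist"; returns a dict with "frame" (420x560x3 uint8, red, green, blue), "intrinsics" (3x3 intrinsics, pixels), "R" (3x3) and "t" (3): a world point X has camera coordinates R X + t. Camera axes: x right, y down, z forward; pixel columns grow to the right and rows downward; lengths in m; the calibration is good to about 2 mm. The wrist camera is an equidistant fisheye: a pixel r from the principal point sees the ray r / f radians off the axis. A picture is of the moment at which its call begins. There is no depth.
- sign_off(): hands the job in, once; it reports no verdict.
The state is a dict: "time": time; "qpos": joint angles; "dq": joint speeds; "joint_efforts": joint torques, N m; "eef_pos": TCP position; "tcp_rot": TCP orientation; "contact_force": force on the tool from outside, world axes, zero at the start; "wrist_torque": the same for the moment, N m; "opening": opening from 0.0 (shut) to 1.0 (fully open).
Only numpy, scipy, OpenCV 4.12 (cv2) and the standard library are available. Lean on these libraries where they do the work, as an engineer would, in place of code of your own. Each camera call takes 0.05 s, during which the arm holds its last target.

## Working session

There is one attempt and no reset: what is moved stays moved. The work goes in short steps, Python scripts to look and compute and a shell command to move; the robot and the scene stay as the last step left them, time stands still between calls to the robot, and variables do not carry over. Pictures are saved under pics/ and viewed, and the job is handed in when it is done.

```bash
mkdir -p pics; python3 - <<'E'
from plant import *
import cv2,json
s=get_state();print(s)
for n in ["side","top","wrist"]:
    c=read_camera(n);cv2.imwrite(f"pics/{n}0.png",c["frame"][:,:,::-1]);print(n,c["intrinsics"],c["R"],c["t"])
E
```

```text
{'time': 0.0, 'qpos': array([ 9.63009966e-01,  2.87188984e-01,  1.57817227e+00, -2.49976272e-05,
        1.27860264e+00, -1.49997196e-01]), 'dq': array([-0.00073688, -0.00083867,  0.00071001, -0.0007798 , -0.00079226,
        0.00071322]), 'joint_efforts': array([ 1.90158164e-03, -4.05977297e+01, -2.92632276e+01, -7.09636015e-05,
        5.71789162e-03,  3.41531774e-06]), 'eef_pos': array([0.29815636, 0.60530243, 0.40333371]), 'tcp_rot': array([ 8.49104672e-01,  5.28223296e-01, -1.08426863e-03,  4.79786509e-04]), 'contact_force': array([-0.25631118, -0.01307003,  0.81147535]), 'wrist_torque': array([-0.0023382 ,  0.00091982,  0.03692498]), 'opening': 0.9976851784785247}
side [[428.88490474   0.         270.24441598]
 [  0.         428.88490474 206.01052725]
 [  0.           0.           1.        ]] [[ 0.81279396 -0.58238836 -0.01377594]
 [-0.39758849 -0.53728911 -0.7438036 ]
 [ 0.4257809   0.61003623 -0.66825625]] [-0.44925966  0.27973344  0.88215709]
top [[454.2896821    0.         285.20089854]
 [  0.         454.2896821  205.8308323 ]
 [  0.           0.           1.        ]] [[ 0.00641333 -0.9999511   0.00752823]
 [-0.99631648 -0.00703344 -0.08546348]
 [ 0.08551225 -0.0069524  -0.99631286]] [-0.01264834  0.54758046  1.26868496]
wrist [[325.1922621    0.         277.24565845]
 [  0.         325.1922621  203.72492911]
 [  0.           0.           1.        ]] [[ 0.44201245  0.89700541 -0.0025064 ]
 [ 0.85317078 -0.41954619  0.30996872]
 [ 0.27699207 -0.13914842 -0.95074345]] [-0.6737067  -0.04012495  0.38118096]
```

View pics/side0.png

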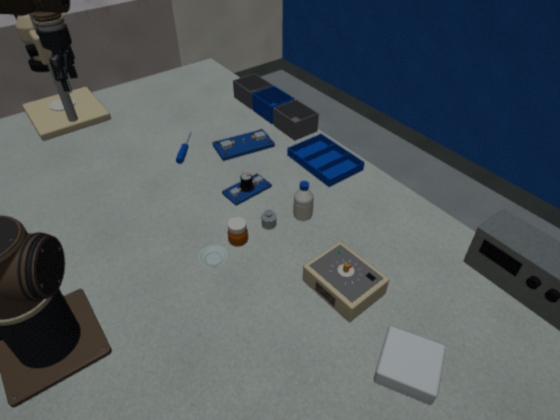

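View pics/top0.png

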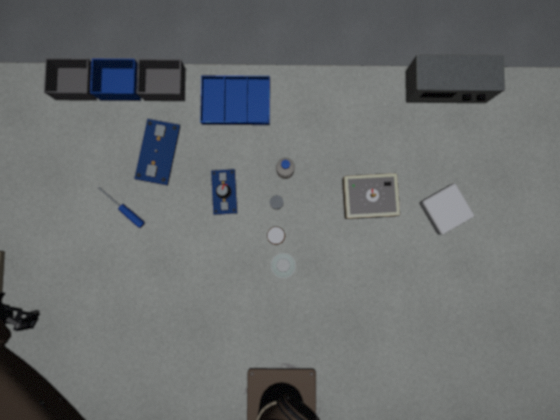

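View pics/wrist0.png

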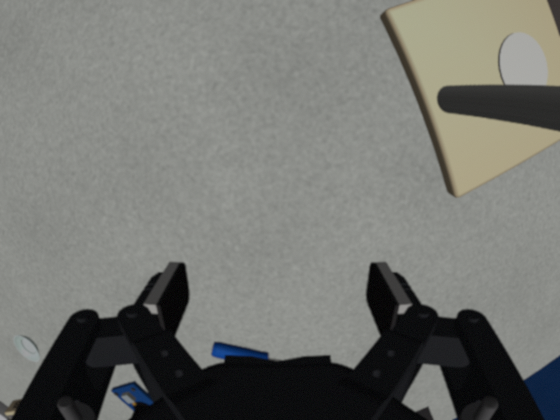

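Top view: small blue carrier with the black knob at (223,190) and a larger blue plate at (157,152) without a knob. The small one with the knob fits; the blue tray at (236,100) and the bins are something else. The controller is at (371,196) with its spindle at about (373,196). I'll confirm with crops.

```bash
cat > h.py <<'E'
import numpy as np,cv2
from scipy.spatial.transform import Rotation as Ro
from plant import *
def ray(c,u,v,fish=False):
    K=c["intrinsics"];p=np.array([(u-K[0,2])/K[0,0],(v-K[1,2])/K[1,1]])
    if fish:
        r=np.linalg.norm(p);d=np.array([*(p/max(r,1e-9)*np.sin(r)),np.cos(r)])
    else: d=np.array([*p,1.])
    R=np.array(c["R"]);return -R.T@c["t"],R.T@d
def plane(c,u,v,z,fish=False):
    o,d=ray(c,u,v,fish);return o+d*(z-o[2])/d[2]
def proj(c,X,fish=False):
    K=c["intrinsics"];p=np.array(c["R"])@X+c["t"]
    if fish:
        r=np.hypot(p[0],p[1]);th=np.arctan2(r,p[2]);q=p[:2]/r*th
    else: q=p[:2]/p[2]
    return q*K[0,0]+K[:2,2]
def crop(c,u,v,w,h,k,name):
    f=c["frame"][max(v-h,0):v+h,max(u-w,0):u+w,::-1]
    cv2.imwrite("pics/"+name,cv2.resize(f,None,fx=k,fy=k,interpolation=cv2.INTER_CUBIC))
E
python3 - <<'E'
from h import *
c=read_camera("top");s=read_camera("side")
a=[]
for cc,u,v in((c,190,172),(c,372,196),(s,247,166),(s,346,275)):
    f=cc["frame"][v-40:v+40,u-58:u+58,::-1];a.append(cv2.resize(f,(390,270),interpolation=cv2.INTER_CUBIC))
cv2.imwrite("pics/c1.png",np.vstack([np.hstack(a[:2]),np.hstack(a[2:])]))
hsv=cv2.cvtColor(c["frame"],cv2.COLOR_RGB2HSV)
m=cv2.inRange(hsv,(100,100,40),(130,255,255));n,l,st,ce=cv2.connectedComponentsWithStats(m)
for i in range(1,n):
    if st[i,4]>60:
        r=cv2.minAreaRect(np.argwhere(l==i)[:,::-1].astype(np.float32));print(st[i],ce[i],r, plane(c,*r[0],0.012))
print(plane(c,223,190,.052),plane(c,372.5,195.5,.081),plane(s,346,268,.081),plane(s,246,177,.052))
E
```

```text
[  89   58   51   42 1707] [114.76567077  79.05565319] ((114.0, 78.5), (41.0, 50.0), 90.0) [0.91978223 0.4953114  0.012     ]
[ 201   76   69   48 3271] [234.86517884  99.66799144] ((235.0, 99.5), (47.0, 68.0), 90.0) [0.85987073 0.13985515 0.012     ]
[ 135  120   44   65 1662] [157.30986763 151.91395909] ((156.95648193359375, 151.49078369140625), (32.90424346923828, 61.273033142089844), 11.976131439208984) [0.70381545 0.36302139 0.012     ]
[281 160   9   9  61] [285.1147541  163.80327869] ((285.0, 164.0), (8.0, 8.0), 90.0) [ 0.6700774  -0.00767982  0.012     ]
[212 170  25  44 643] [223.95023328 191.81026439] ((223.70579528808594, 191.41021728515625), (43.15080261230469, 22.705415725708008), 86.98721313476562) [0.58899717 0.16800507 0.012     ]
[119 205  25  22 211] [130.8436019  215.45971564] ((130.68234252929688, 215.37060546875), (28.63482093811035, 7.484100341796875), 40.60129928588867) [0.51816527 0.43228923 0.012     ]
[0.58826169 0.16486805 0.052     ] [ 0.57266851 -0.24640774  0.081     ] [ 0.56804548 -0.25741184  0.081     ] [0.58804258 0.16433198 0.052     ]
```

View pics/c1.png

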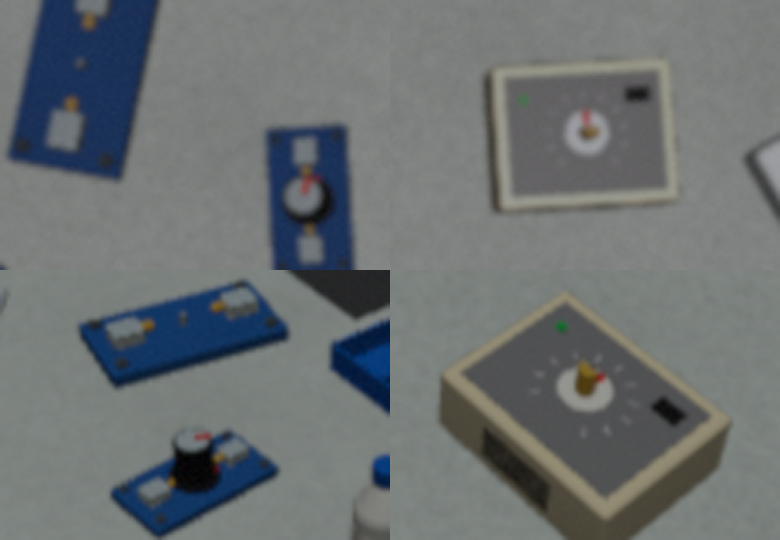

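```bash
cat >> h.py <<'E'
def delta(target_xyz,xdir=None):
    """commanded shift in tool axes; xdir = desired tool-x world angle (deg)"""
    s=get_state();R=Ro.from_quat(s["tcp_rot"]).as_matrix()
    yaw=np.degrees(np.arctan2(R[1,0],R[0,0]))
    print("pos",s["eef_pos"].round(4),"yaw",yaw.round(2),"tilt",np.degrees(np.arccos(-R[2,2])).round(2),"t",s["time"],"F",s["contact_force"].round(1),"open",round(s["opening"],3),"q6",s["qpos"][5].round(3))
    print("tool d mm",(R.T@(np.array(target_xyz)-s["eef_pos"])*1000).round(1))
    if xdir is not None:
        rz=-(xdir-yaw);print("rz needed",(rz+180)%360-180)
        th=np.radians(xdir);Rn=np.array([[np.cos(th),np.sin(th),0],[np.sin(th),-np.cos(th),0],[0,0,-1]])
        print("after turn: d mm",(Rn.T@(np.array(target_xyz)-s["eef_pos"])*1000).round(1))
        Rd=R.T@Rn;print("rotvec",np.degrees(Ro.from_matrix(Rd).as_rotvec()).round(2))
E
python3 - <<'E'
from h import *
delta([.588,.165,.37],90); delta([.588,.165,.37],-90)
c=read_camera("wrist");print(-c["R"].T@c["t"])
E
```

```text
pos [0.2982 0.6054 0.404 ] yaw 63.77 tilt 0.07 t 0.25 F [0.4 1.  0.1] open 1.001 q6 -0.15
tool d mm [-267.   454.6   34.3]
rz needed -26.228508513270185
after turn: d mm [-440.4  289.8   34. ]
rotvec [ -0.03   0.06 -26.23]
pos [0.2982 0.6054 0.404 ] yaw 63.77 tilt 0.07 t 0.25 F [0.4 1.  0.1] open 1.001 q6 -0.15
tool d mm [-267.   454.6   34.3]
rz needed 153.77149148672981
after turn: d mm [ 440.4 -289.8   34. ]
rotvec [8.0000e-02 3.0000e-02 1.5377e+02]
[0.2265176  0.64064199 0.37373434]
```

```bash
python3 -m jog '[{"rz":-6.2},{"x":0},{"x":-20,"y":30}]'; python3 - <<'E'
from h import *
delta([.588,.165,.37],70)
E
```

```text
pos [0.2983 0.6054 0.4042] yaw 63.77 tilt 0.05 t 0.3 F [ 0.4 -0.5 -0.7] open 0.998 q6 -0.15
tool d mm [-267.   454.6   34.4]
rz needed -6.232282482899336
after turn: d mm [-314.8  422.9   34.2]
rotvec [-0.01  0.05 -6.23]$[0]: bad value
```

```bash
python3 -m jog '[{"grip":0,"x":0,"y":0,"z":0,"rx":0,"ry":0,"rz":-6.2}]'; python3 - <<'E'
from h import *
delta([.588,.165,.37],70)
E
```

```text
time: 0.38
eef_pos: [0.2983, 0.6055, 0.4044]
tcp_rot: [0.819, 0.574, -0.0, 0.0]
contact_force: [0.8, 0.1, 0.7]
opening: 1.002
pos [0.2983 0.6055 0.4044] yaw 70.06 tilt 0.03 t 0.3833 F [0.8 0.1 0.7] open 1.002 q6 -0.26
tool d mm [-315.2  422.6   34.5]
rz needed 0.060935629719011786
after turn: d mm [-314.8  422.9   34.4]
rotvec [-0.01  0.03  0.06]
```

```bash
python3 -m jog '[{"grip":0,"x":-24,"y":32,"z":2},{"grip":0,"x":-24,"y":32,"z":2},{"grip":0,"x":-24,"y":32,"z":2},{"grip":0,"x":-24,"y":32,"z":2},{"grip":0,"x":-24,"y":32,"z":2},{"grip":0,"x":-24,"y":32,"z":2},{"grip":0,"x":-24,"y":32,"z":2},{"grip":0,"x":-24,"y":32,"z":2}]'; python3 - <<'E'
from h import *
delta([.588,.165,.37],70)
E
```

```text
pos [0.2983 0.6055 0.4044] yaw 70.06 tilt 0.03 t 0.3833 F [0.8 0.1 0.7] open 1.002 q6 -0.26
tool d mm [-315.2  422.6   34.5]
rz needed 0.060935629719011786
after turn: d mm [-314.8  422.9   34.4]
rotvec [-0.01  0.03  0.06]$[0]: bad value
```

All keys are needed in each row.

```bash
python3 -m jog '[{"grip":0,"x":-24,"y":32,"z":2,"rx":0,"ry":0,"rz":0},{"grip":0,"x":-24,"y":32,"z":2,"rx":0,"ry":0,"rz":0},{"grip":0,"x":-24,"y":32,"z":2,"rx":0,"ry":0,"rz":0},{"grip":0,"x":-24,"y":32,"z":2,"rx":0,"ry":0,"rz":0},{"grip":0,"x":-24,"y":32,"z":2,"rx":0,"ry":0,"rz":0},{"grip":0,"x":-24,"y":32,"z":2,"rx":0,"ry":0,"rz":0},{"grip":0,"x":-24,"y":32,"z":2,"rx":0,"ry":0,"rz":0},{"grip":0,"x":-24,"y":32,"z":2,"rx":0,"ry":0,"rz":0}]'; python3 -m jog '[{"grip":0,"x":-24,"y":32,"z":4,"rx":0,"ry":0,"rz":0},{"grip":0,"x":-24,"y":32,"z":4,"rx":0,"ry":0,"rz":0},{"grip":0,"x":-24,"y":32,"z":4,"rx":0,"ry":0,"rz":0},{"grip":0,"x":-24,"y":32,"z":4,"rx":0,"ry":0,"rz":0},{"grip":0,"x":-24,"y":32,"z":2,"rx":0,"ry":0,"rz":0},{"grip":0,"x":0,"y":0,"z":0,"rx":0,"ry":0,"rz":0},{"grip":0,"x":0,"y":0,"z":0,"rx":0,"ry":0,"rz":0}]'
python3 - <<'E'
from h import *
delta([.588,.165,.37],70)
c=read_camera("wrist");cv2.imwrite("pics/w1.png",c["frame"][:,:,::-1])
print(proj(c,np.array([.588,.165,.052]),True))
E
```

```text
time: 1.05
eef_pos: [0.4737, 0.3357, 0.3889]
tcp_rot: [0.819, 0.573, 0.0, 0.0]
contact_force: [0.3, 0.4, -0.2]
opening: 1.004
time: 1.63
eef_pos: [0.5832, 0.1679, 0.3704]
tcp_rot: [0.82, 0.572, -0.0, -0.0]
contact_force: [0.3, 0.9, 0.1]
opening: 1.0
pos [0.5832 0.1679 0.3704] yaw 69.74 tilt 0.04 t 1.6333 F [0.3 0.9 0.1] open 1.0 q6 -1.104
tool d mm [-1.1  5.5  0.4]
rz needed -0.25721362115086777
after turn: d mm [-1.1  5.5  0.4]
rotvec [-0.04  0.   -0.26]
[276.27310667 195.08640915]
```

View pics/w1.png

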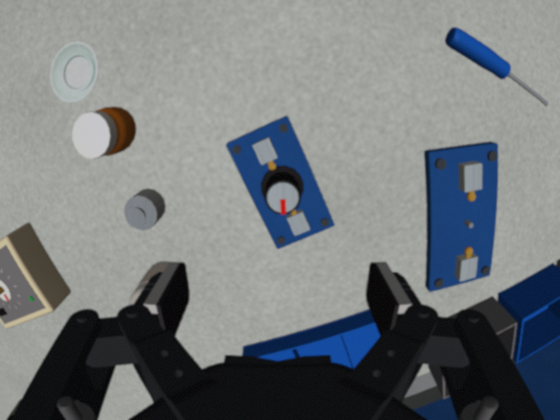

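```bash
python3 - <<'E'
from h import *
c=read_camera("wrist");s=read_camera("side");t=read_camera("top")
crop(c,282,185,60,60,6,"k1.png")
hsv=cv2.cvtColor(c["frame"],cv2.COLOR_RGB2HSV)
f=c["frame"].astype(int)
red=((f[...,0]-f[...,1])>60)&((f[...,0]-f[...,2])>60); 
sl=(hsv[...,1]<60)&(hsv[...,2]>100)
M=np.zeros(red.shape,bool);M[175:222,260:306]=True
r=np.argwhere(red&M)[:,::-1];print("red",len(r),r.mean(0),r.min(0),r.max(0))
n,l,st,ce=cv2.connectedComponentsWithStats(((sl|red)&M).astype(np.uint8))
for i in range(1,n):
    if st[i,4]>30:
        p=np.argwhere(l==i)[:,::-1];cs,_=cv2.findContours((l==i).astype(np.uint8),0,1)
        h=cv2.convexHull(max(cs,key=len));e=cv2.fitEllipse(h);print(st[i],ce[i],e)
        ctr=plane(c,*e[0],.052,True);print("centre",ctr)
P=np.array([plane(c,*q,.052,True)[:2] for q in r]);m=P.mean(0);u,S,V=np.linalg.svd(P-m);print("red line c",m,"dir",np.degrees(np.arctan2(V[0,1],V[0,0])),np.degrees(np.arctan2(*(m-ctr[:2])[::-1])))
b=cv2.inRange(hsv,(100,100,40),(130,255,255));n,l,st,ce=cv2.connectedComponentsWithStats(b)
i=l[150,260] or l[140,240]
p=np.argwhere(l==i)[:,::-1];Q=np.array([plane(c,*q,.012,True)[:2] for q in p]);print(cv2.minAreaRect((Q*1000).astype(np.float32)))
E
```

```text
red 83 [281.5060241  207.40963855] [279 200] [284 214]
[266 184  31  31 757] [281.06340819 198.45442536] ((281.10772705078125, 198.4536895751953), (30.632131576538086, 31.37739372253418), 88.29423522949219)
centre [0.5918919  0.16950565 0.052     ]
[286 213  20   9 118] [295.88983051 218.16101695] ((300.5346984863281, 217.4059295654297), (8.790443420410156, 31.204814910888672), 80.76951599121094)
centre [0.6158752 0.180393  0.052    ]
red line c [0.60027745 0.16686217] dir -18.47014523597548 -139.05882098596692
((591.1268920898438, 169.7919464111328), (128.0624542236328, 67.92750549316406), 4.119960784912109)
```

View pics/k1.png

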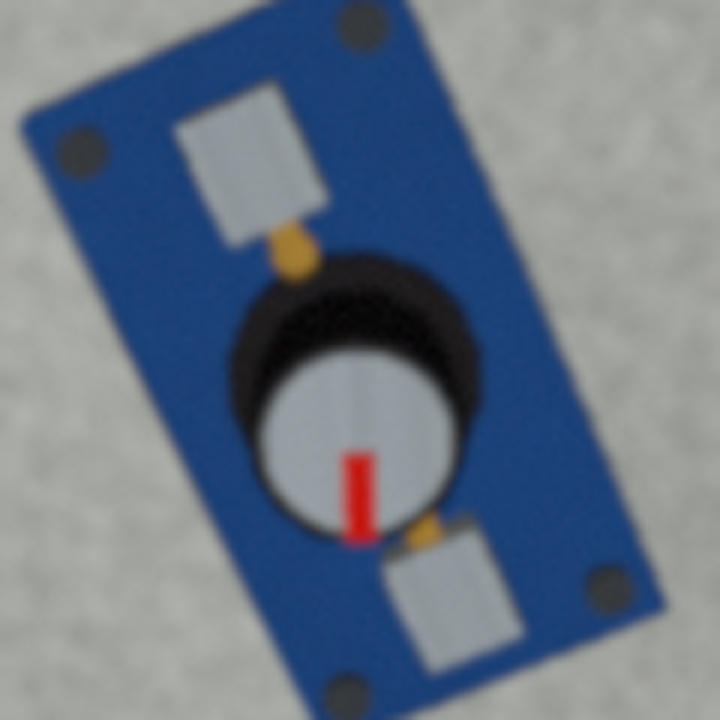

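Knob top disc at (281,198), 31 px across. Its centre is (0.592, 0.1695), which agrees with the carrier middle at (0.591, 0.170). The carrier measures 128 x 68 mm, so it is the smaller 130 x 70 one. The red line points at -18°. Now centring and descending.

```bash
python3 - <<'E'
from h import *
delta([.5918,.1696,.26],70)
E
```

```text
pos [0.5816 0.1711 0.3708] yaw 70.07 tilt 0.02 t 1.8333 F [-0.1 -0.2 -0.8] open 1.001 q6 -1.104
tool d mm [  2.1  10.1 110.8]
rz needed 0.06768251150049309
after turn: d mm [  2.1  10.1 110.8]
rotvec [-0.01 -0.01  0.07]
```

```bash
python3 -m jog '[{"grip":0,"x":2,"y":10,"z":30,"rx":0,"ry":0,"rz":0},{"grip":0,"x":0,"y":0,"z":35,"rx":0,"ry":0,"rz":0},{"grip":0,"x":0,"y":0,"z":30,"rx":0,"ry":0,"rz":0},{"grip":0,"x":0,"y":0,"z":16,"rx":0,"ry":0,"rz":0},{"grip":0,"x":0,"y":0,"z":0,"rx":0,"ry":0,"rz":0},{"grip":0,"x":0,"y":0,"z":0,"rx":0,"ry":0,"rz":0},{"grip":0,"x":0,"y":0,"z":0,"rx":0,"ry":0,"rz":0}]'
cat >> h.py <<'E'
def knobtop(c,z,win):
    """silver top disc + red line in wrist view, at height z; win=(u0,u1,v0,v1)"""
    f=c["frame"].astype(int);hsv=cv2.cvtColor(c["frame"],cv2.COLOR_RGB2HSV)
    red=((f[...,0]-f[...,1])>60)&((f[...,0]-f[...,2])>60);sl=(hsv[...,1]<60)&(hsv[...,2]>100)
    M=np.zeros(red.shape,bool);M[win[2]:win[3],win[0]:win[1]]=True
    n,l,st,ce=cv2.connectedComponentsWithStats(((sl|red)&M).astype(np.uint8))
    i=1+np.argmax(st[1:,4]);cs,_=cv2.findContours((l==i).astype(np.uint8),0,1)
    e=cv2.fitEllipse(cv2.convexHull(max(cs,key=len)));ctr=plane(c,*e[0],z,True)
    P=np.array([plane(c,*q,z,True)[:2] for q in np.argwhere(red&(l==i))[:,::-1]]);m=P.mean(0)
    V=np.linalg.svd(P-m)[2][0];V=V*np.sign(V@(m-ctr[:2]))
    print("ell",e,"ctr",ctr.round(4),"red dir",np.degrees(np.arctan2(V[1],V[0])).round(1),np.degrees(np.arctan2(*(m-ctr[:2])[::-1])).round(1))
E
python3 - <<'E'
from h import *
delta([.5918,.1696,.2],70)
c=read_camera("wrist");cv2.imwrite("pics/w2.png",c["frame"][:,:,::-1])
print(proj(c,np.array([.592,.1695,.052]),True))
E
```

```text
time: 2.42
eef_pos: [0.5927, 0.1693, 0.2616]
tcp_rot: [0.819, 0.574, 0.001, 0.001]
contact_force: [-0.0, -0.3, 1.1]
opening: 0.999
pos [0.5927 0.1693 0.2616] yaw 70.05 tilt 0.18 t 2.4167 F [-0.  -0.3  1.1] open 0.999 q6 -1.109
tool d mm [-0.1 -1.1 61.6]
rz needed 0.05055078732067386
after turn: d mm [-0.1 -1.  61.6]
rotvec [ 0.16 -0.08  0.05]
[276.78611964 235.46418221]
```

View pics/w2.png

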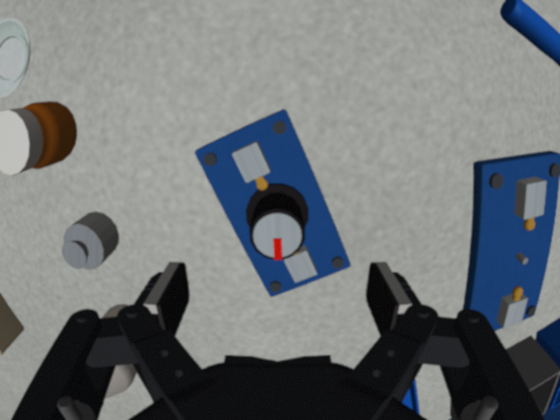

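Knob top at (277,235), as predicted (276.8,235.5) and midway between the fingers. Descending and gripping.

```bash
python3 -m jog '[{"grip":0,"x":0,"y":-1,"z":20,"rx":0,"ry":0,"rz":0},{"grip":0,"x":0,"y":0,"z":20,"rx":0,"ry":0,"rz":0},{"grip":0,"x":0,"y":0,"z":14,"rx":0,"ry":0,"rz":0},{"grip":0,"x":0,"y":0,"z":7,"rx":0,"ry":0,"rz":0},{"grip":0,"x":0,"y":0,"z":0,"rx":0,"ry":0,"rz":0},{"grip":0,"x":0,"y":0,"z":0,"rx":0,"ry":0,"rz":0}]' 60
python3 -m jog '[{"grip":1,"x":0,"y":0,"z":0,"rx":0,"ry":0,"rz":0},{"grip":1,"x":0,"y":0,"z":0,"rx":0,"ry":0,"rz":0},{"grip":1,"x":0,"y":0,"z":0,"rx":0,"ry":0,"rz":0},{"grip":1,"x":0,"y":0,"z":0,"rx":0,"ry":0,"rz":0},{"grip":1,"x":0,"y":0,"z":0,"rx":0,"ry":0,"rz":0},{"grip":1,"x":0,"y":0,"z":0,"rx":0,"ry":0,"rz":0},{"grip":1,"x":0,"y":0,"z":0,"rx":0,"ry":0,"rz":0},{"grip":1,"x":0,"y":0,"z":0,"rx":0,"ry":0,"rz":0}]' 60
python3 - <<'E'
from h import *
delta([.5918,.1696,.2],70)
c=read_camera("wrist");cv2.imwrite("pics/w3.png",c["frame"][:,:,::-1])
E
```

```text
time: 2.97
eef_pos: [0.5918, 0.1688, 0.1993]
tcp_rot: [0.819, 0.573, 0.0, 0.0]
contact_force: [0.1, -0.6, 0.4]
opening: 1.0
time: 3.63
eef_pos: [0.5919, 0.1687, 0.1997]
tcp_rot: [0.819, 0.573, 0.001, 0.0]
contact_force: [-0.9, 0.6, 5.3]
opening: 0.375
pos [0.5919 0.1687 0.1997] yaw 69.97 tilt 0.1 t 3.6333 F [-0.9  0.6  5.3] open 0.375 q6 -1.108
tool d mm [ 0.8 -0.4 -0.3]
rz needed -0.03035160822290095
after turn: d mm [ 0.8 -0.4 -0.3]
rotvec [ 0.09 -0.04 -0.03]
```

View pics/w3.png

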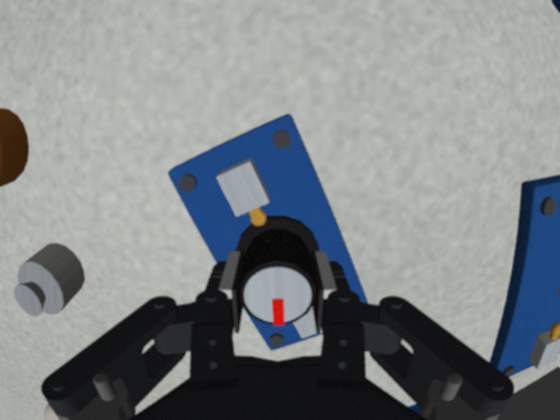

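The knob is between the pads at (277,293) with opening 0.375 (about 32 mm). Pulling straight up.

```bash
python3 -m jog '[{"grip":1,"x":0,"y":0,"z":-3,"rx":0,"ry":0,"rz":0},{"grip":1,"x":0,"y":0,"z":-3,"rx":0,"ry":0,"rz":0},{"grip":1,"x":0,"y":0,"z":-4,"rx":0,"ry":0,"rz":0},{"grip":1,"x":0,"y":0,"z":-10,"rx":0,"ry":0,"rz":0},{"grip":1,"x":0,"y":0,"z":-20,"rx":0,"ry":0,"rz":0},{"grip":1,"x":0,"y":0,"z":-30,"rx":0,"ry":0,"rz":0},{"grip":1,"x":0,"y":0,"z":-30,"rx":0,"ry":0,"rz":0},{"grip":1,"x":0,"y":0,"z":-30,"rx":0,"ry":0,"rz":0}]'
python3 -m jog '[{"grip":1,"x":0,"y":0,"z":-25,"rx":0,"ry":0,"rz":0},{"grip":1,"x":0,"y":0,"z":-10,"rx":0,"ry":0,"rz":0},{"grip":1,"x":0,"y":0,"z":0,"rx":0,"ry":0,"rz":0},{"grip":1,"x":0,"y":0,"z":0,"rx":0,"ry":0,"rz":0},{"grip":1,"x":0,"y":0,"z":0,"rx":0,"ry":0,"rz":0}]'
python3 - <<'E'
from h import *
delta([.571,-.25,.37],90)
c=read_camera("wrist");cv2.imwrite("pics/w4.png",c["frame"][:,:,::-1])
p=get_state()["eef_pos"]
knobtop(c,p[2]-.148,(240,320,255,335))
s=read_camera("side");u,v=proj(s,p-[0,0,.17]);print(u,v);crop(s,int(u),int(v),60,45,6,"s4.png")
t=read_camera("top");u,v=proj(t,np.array([.571,-.25,.081]));crop(t,int(u),int(v),60,45,6,"t4.png")
E
```

```text
time: 4.35
eef_pos: [0.5908, 0.1687, 0.3301]
tcp_rot: [0.819, 0.573, -0.001, -0.001]
contact_force: [0.0, -1.0, -0.1]
opening: 0.375
time: 4.77
eef_pos: [0.5907, 0.1686, 0.3612]
tcp_rot: [0.819, 0.573, -0.002, -0.001]
contact_force: [0.3, 0.2, -0.3]
opening: 0.377
pos [0.5907 0.1686 0.3612] yaw 69.97 tilt 0.26 t 4.7667 F [ 0.3  0.2 -0.3] open 0.377 q6 -1.108
tool d mm [-400.   124.9   -8.5]
rz needed -20.030619634404218
after turn: d mm [-418.6  -19.7   -8.8]
rotvec [ -0.25   0.07 -20.03]
ell ((276.8526306152344, 306.25006103515625), (77.71748352050781, 82.58059692382812), 64.91368103027344) ctr [0.5958 0.1661 0.2128] red dir -18.4 -12.0
243.19352840870448 133.45591947521325
```

View pics/w4.png

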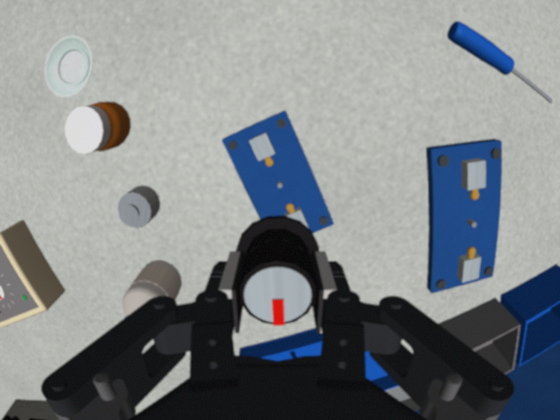

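View pics/s4.png

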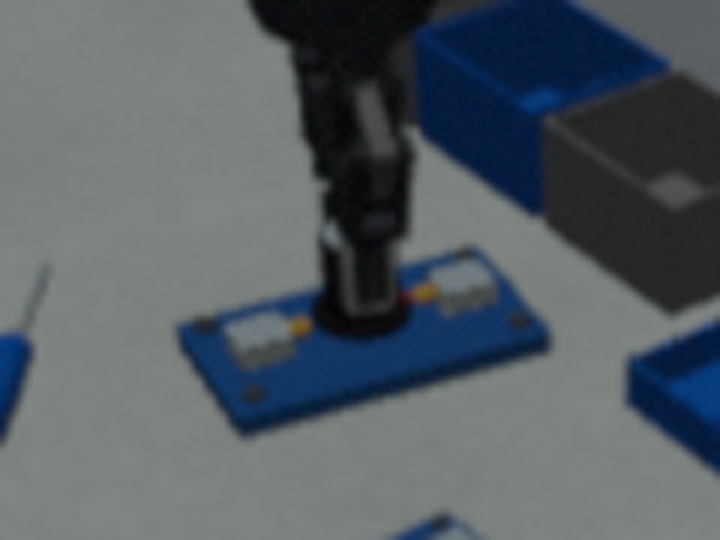

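Lifted free: knob still at (277,293) in the wrist view, empty carrier with its post at (280,185) below. Next, moving to a standoff where the wrist camera sees the spindle.

```bash
python3 - <<'E'
from h import *
delta([.65,-.25,.36],70)
E
```

```text
pos [0.5909 0.1686 0.3612] yaw 69.97 tilt 0.26 t 4.9167 F [-0.4 -0.4 -0.6] open 0.38 q6 -1.108
tool d mm [-373.   198.9    1.1]
rz needed -0.03299524768206652
after turn: d mm [-373.1  198.7    1.2]
rotvec [-0.23  0.12 -0.03]
```

View pics/t4.png

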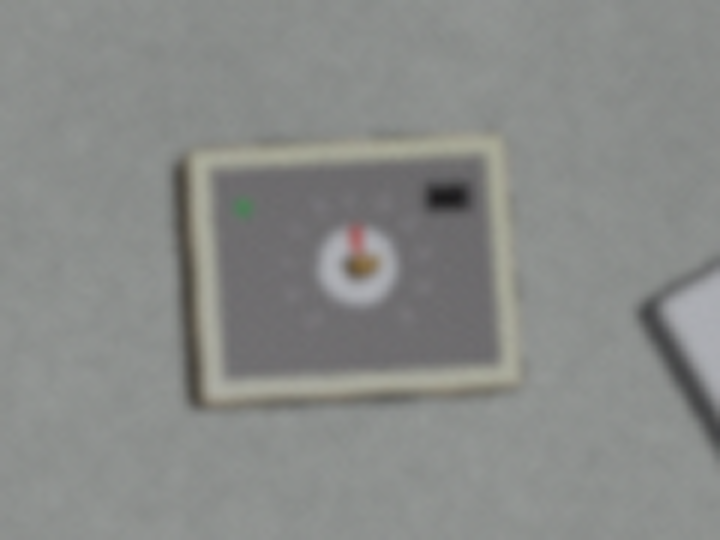

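```bash
python3 -m jog '[{"grip":1,"x":-20,"y":10,"z":0,"rx":0,"ry":0,"rz":0},{"grip":1,"x":-35,"y":19,"z":0,"rx":0,"ry":0,"rz":0},{"grip":1,"x":-35,"y":19,"z":0,"rx":0,"ry":0,"rz":0},{"grip":1,"x":-35,"y":19,"z":0,"rx":0,"ry":0,"rz":0},{"grip":1,"x":-35,"y":19,"z":0,"rx":0,"ry":0,"rz":0},{"grip":1,"x":-35,"y":19,"z":0,"rx":0,"ry":0,"rz":0},{"grip":1,"x":-35,"y":19,"z":0,"rx":0,"ry":0,"rz":0},{"grip":1,"x":-35,"y":19,"z":0,"rx":0,"ry":0,"rz":0}]'
python3 -m jog '[{"grip":1,"x":-35,"y":19,"z":0,"rx":0,"ry":0,"rz":0},{"grip":1,"x":-35,"y":19,"z":0,"rx":0,"ry":0,"rz":0},{"grip":1,"x":-20,"y":10,"z":0,"rx":0,"ry":0,"rz":0},{"grip":1,"x":-13,"y":7,"z":0,"rx":0,"ry":0,"rz":-6},{"grip":1,"x":0,"y":0,"z":0,"rx":0,"ry":0,"rz":-7},{"grip":1,"x":0,"y":0,"z":0,"rx":0,"ry":0,"rz":-7},{"grip":1,"x":0,"y":0,"z":0,"rx":0,"ry":0,"rz":0},{"grip":1,"x":0,"y":0,"z":0,"rx":0,"ry":0,"rz":0}]'
python3 -m jog '[{"grip":1,"x":0,"y":0,"z":0,"rx":0,"ry":0,"rz":0},{"grip":1,"x":0,"y":0,"z":0,"rx":0,"ry":0,"rz":0}]'
python3 - <<'E'
from h import *
delta([.65,-.25,.36],90)
c=read_camera("wrist");cv2.imwrite("pics/w5.png",c["frame"][:,:,::-1])
u,v=proj(c,np.array([.571,-.25,.081]),True);print(u,v)
E
```

```text
time: 5.58
eef_pos: [0.6348, -0.1312, 0.3622]
tcp_rot: [0.819, 0.573, -0.001, -0.001]
contact_force: [0.7, -0.3, -0.2]
opening: 0.379
time: 6.25
eef_pos: [0.6513, -0.2449, 0.3622]
tcp_rot: [0.708, 0.706, -0.0, -0.001]
contact_force: [-0.1, 1.2, -0.8]
opening: 0.377
time: 6.42
eef_pos: [0.6514, -0.2445, 0.3633]
tcp_rot: [0.708, 0.706, -0.0, -0.0]
contact_force: [0.6, 0.2, 0.1]
opening: 0.379
pos [ 0.6514 -0.2445  0.3633] yaw 89.9 tilt 0.04 t 6.4167 F [0.6 0.2 0.1] open 0.379 q6 -2.074
tool d mm [-5.5 -1.4  3.3]
rz needed -0.10185663294879532
after turn: d mm [-5.5 -1.4  3.3]
rotvec [-0.04 -0.02 -0.1 ]
269.74164318829924 100.78307952800604
```

View pics/w5.png

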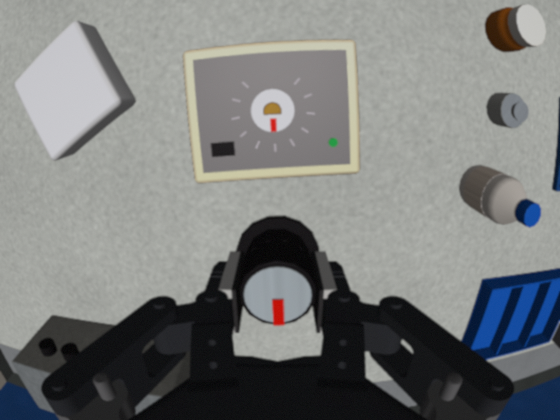

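```bash
cat > m.py <<'E'
from h import *
def meas(c,u0,v0,w=35,zt=.081,zd=.058,yawprint=True):
    f=c["frame"].astype(int);hsv=cv2.cvtColor(c["frame"],cv2.COLOR_RGB2HSV)
    M=np.zeros(f.shape[:2],bool);M[max(v0-w,0):v0+w,max(u0-w,0):u0+w]=True
    red=((f[...,0]-f[...,1])>60)&((f[...,0]-f[...,2])>60)&M
    br=(f[...,0]-f[...,2]>45)&~red&M&(f[...,0]-f[...,1]<75)
    wh=(hsv[...,1]<45)&(hsv[...,2]>150)&M
    n,l,st,ce=cv2.connectedComponentsWithStats((wh|red|br).astype(np.uint8));i=1+np.argmax(st[1:,4])
    cs,_=cv2.findContours((l==i).astype(np.uint8),0,1);h=cv2.convexHull(max(cs,key=len))
    hw=np.array([plane(c,*p,zd,True)[:2] for p in h[:,0].astype(float)])*1000
    e=cv2.fitEllipse(hw.astype(np.float32));print("collar mm",np.round(e[0],1),np.round(e[1],1))
    n,l,st,ce=cv2.connectedComponentsWithStats(br.astype(np.uint8));i=1+np.argmax(st[1:,4])
    B=np.array([plane(c,*p,zt,True)[:2] for p in np.argwhere(l==i)[:,::-1]])*1000
    print("brass n",len(B),"centroid",B.mean(0).round(1),"range",B.min(0).round(1),B.max(0).round(1),"minrect",cv2.minAreaRect(B.astype(np.float32)),"circ",cv2.minEnclosingCircle(B.astype(np.float32)))
    # mark top face only later
    Rr=np.array([plane(c,*p,zd,True)[:2] for p in np.argwhere(red)[:,::-1]])*1000;m=Rr.mean(0);V=np.linalg.svd(Rr-m)[2][0]
    print("red c",m.round(1),"n",len(Rr),"line",np.degrees(np.arctan2(V[1],V[0])).round(1),"from collar",np.degrees(np.arctan2(*(m-np.array(e[0]))[::-1])).round(1))
E
python3 - <<'E'
from m import *
c=read_camera("wrist");meas(c,272,112,28)
meas(c,272,112,28,zd=.056)
crop(c,272,112,40,40,8,"sp5.png")
# controller edges: beige rect at z=.055
f=c["frame"].astype(int);b=((f[...,0]-f[...,2])>25)&((f[...,0]-f[...,2])<80)&(f[...,0]>120)
b[200:]=0;b[:,:170]=0;b[:,375:]=0
P=np.array([plane(c,*p,.055,True)[:2] for p in np.argwhere(b)[:,::-1]])*1000
print(len(P),cv2.minAreaRect(P.astype(np.float32)))
knobtop(c,get_state()["eef_pos"][2]-.148,(240,316,255,328))
E
```

```text
collar mm [ 578.8 -248.5] [37.1 37.4]
brass n 154 centroid [ 577.  -248.5] range [ 572.8 -254.5] [ 580.6 -242.3] minrect ((576.7085571289062, -248.37582397460938), (12.253079414367676, 7.761904716491699), 89.7274398803711) circ ((578.252685546875, -248.45684814453125), 6.247673034667969)
red c [ 591.6 -247.8] n 78 line 4.7 from collar 3.2
collar mm [ 578.9 -248.5] [37.4 37.7]
brass n 154 centroid [ 577.  -248.5] range [ 572.8 -254.5] [ 580.6 -242.3] minrect ((576.7085571289062, -248.37582397460938), (12.253079414367676, 7.761904716491699), 89.7274398803711) circ ((578.252685546875, -248.45684814453125), 6.247673034667969)
red c [ 591.7 -247.8] n 78 line 4.7 from collar 3.2
3866 ((578.5695190429688, -248.37423706054688), (117.91141510009766, 147.7465057373047), 3.5261926651000977)
ell ((277.4918212890625, 312.0565490722656), (78.30236053466797, 92.59829711914062), 178.1510009765625) ctr [ 0.6605 -0.2444  0.2157] red dir -178.6 116.8
```

View pics/sp5.png

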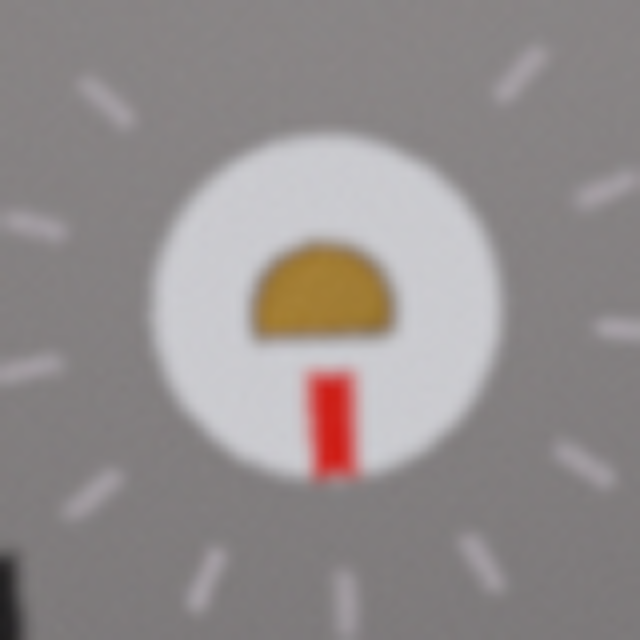

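```bash
python3 - <<'E'
from h import *
c=read_camera("wrist");s=get_state();R=Ro.from_quat(s["tcp_rot"]).as_matrix()
crop(c,277,290,50,42,8,"held.png")
f=c["frame"].astype(int);M=np.zeros(f.shape[:2],bool);M[250:332,240:315]=1
red=((f[...,0]-f[...,1])>60)&((f[...,0]-f[...,2])>60)&M
p=np.argwhere(red)[:,::-1];print(p.min(0),p.max(0))
tool=lambda q:(R.T@(plane(c,*q,s["eef_pos"][2]-.148,True)-s["eef_pos"])*1000)
T=np.array([tool(q) for q in p]);m=T.mean(0)[:2];V=np.linalg.svd(T[:,:2]-m)[2][0];print("red tool",m,T.min(0),T.max(0),"angle from tool y (deg, + toward +x)",np.degrees(np.arctan2(V[0]*np.sign(V[1]),abs(V[1]))))
for q in [(277,262),(277,293),(277,324),(243,293),(311,293)]:print(q,tool(q).round(1))
s2=read_camera("side");t=read_camera("top")
crop(s2,346,270,45,38,8,"sc.png");crop(t,373,195,40,32,9,"tc.png")
print(proj(s2,np.array([.5786,-.2485,.081])),proj(t,np.array([.5786,-.2485,.081])))
E
```

```text
[272 299] [284 325]
red tool [0.33605287 9.12229234] [ -2.24705157   1.98361415 147.99917366] [  3.14978593  16.80223585 147.99992895] angle from tool y (deg, + toward +x) 1.4773150644663167
(277, 262) [ -0.  -16.5 148. ]
(277, 293) [ -0.   -1.2 148. ]
(277, 324) [ -0.   16.2 148. ]
(243, 293) [-14.7  -1.  148. ]
(311, 293) [ 14.6  -1.  148. ]
[346.75963694 263.15715064] [373.24417729 193.34325524]
```

View pics/held.png

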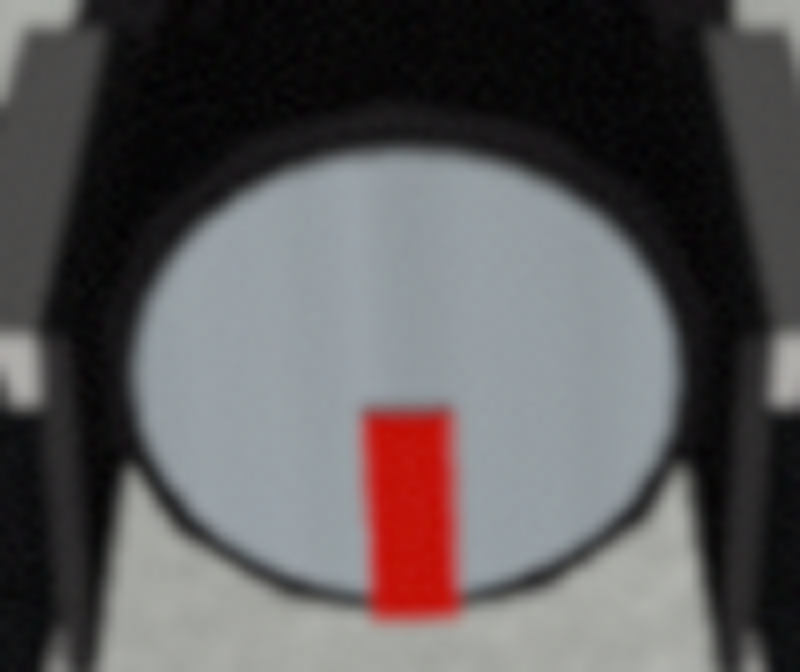

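View pics/sc.png

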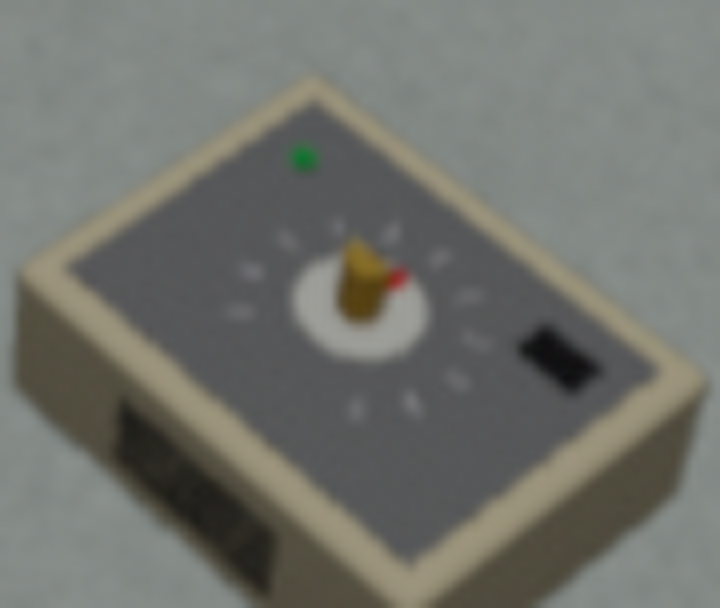

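The side view puts the spindle top at about (347,264) against a predicted (346.8,263.2), so the views agree. The held knob's red line is 1.5° off tool +y and its centre is within 1 mm of the tool axis. I'll take one closer look at the spindle before insertion.

```bash
python3 -m jog '[{"grip":1,"x":-3,"y":0,"z":20,"rx":0,"ry":0,"rz":-2.3},{"grip":1,"x":0,"y":0,"z":30,"rx":0,"ry":0,"rz":0},{"grip":1,"x":0,"y":0,"z":20,"rx":0,"ry":0,"rz":0},{"grip":1,"x":0,"y":0,"z":0,"rx":0,"ry":0,"rz":0},{"grip":1,"x":0,"y":0,"z":0,"rx":0,"ry":0,"rz":0},{"grip":1,"x":0,"y":0,"z":0,"rx":0,"ry":0,"rz":0}]'
python3 - <<'E'
from m import *
delta([.5784,-.2488,.30],92.2)
c=read_camera("wrist");cv2.imwrite("pics/w6.png",c["frame"][:,:,::-1])
u,v=proj(c,np.array([.5786,-.2485,.081]),True);print(u,v)
meas(c,int(u),int(v),45)
E
```

```text
time: 7.17
eef_pos: [0.6519, -0.2481, 0.2954]
tcp_rot: [0.693, 0.721, 0.0, 0.001]
contact_force: [-0.6, 0.3, -0.1]
opening: 0.377
pos [ 0.6519 -0.2481  0.2954] yaw 92.27 tilt 0.14 t 7.1667 F [-0.6  0.3 -0.1] open 0.377 q6 -2.119
tool d mm [  2.2 -73.5  -4.7]
rz needed 0.06567726084546166
after turn: d mm [  2.1 -73.5  -4.6]
rotvec [0.12 0.07 0.07]
282.14157608870454 112.10923589012103
collar mm [ 578.8 -248.4] [37.2 37.3]
brass n 286 centroid [ 576.9 -248.5] range [ 572.3 -254.8] [ 581.  -242.4] minrect ((576.44140625, -248.76174926757812), (8.276527404785156, 12.466205596923828), 5.7053937911987305) circ ((578.2566528320312, -248.5135040283203), 6.384484767913818)
red c [ 591.2 -247.8] n 124 line 2.4 from collar 2.9
```

View pics/w6.png

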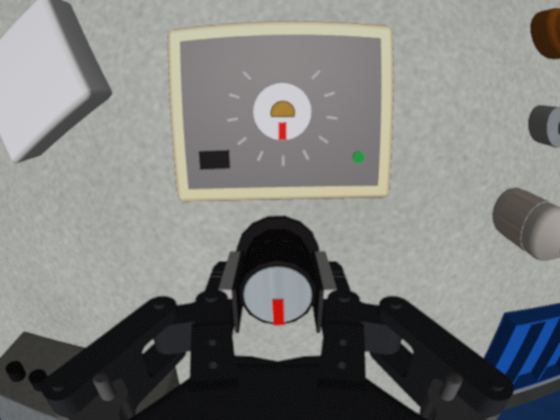

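Spindle centre again (0.5785, -0.2485), flat at about 3°. Moving over it.

```bash
python3 -m jog '[{"grip":1,"x":2,"y":-25,"z":0,"rx":0,"ry":0,"rz":0},{"grip":1,"x":0,"y":-30,"z":0,"rx":0,"ry":0,"rz":0},{"grip":1,"x":0,"y":-18.5,"z":0,"rx":0,"ry":0,"rz":0},{"grip":1,"x":0,"y":0,"z":10,"rx":0,"ry":0,"rz":0},{"grip":1,"x":0,"y":0,"z":8,"rx":0,"ry":0,"rz":0},{"grip":1,"x":0,"y":0,"z":0,"rx":0,"ry":0,"rz":0},{"grip":1,"x":0,"y":0,"z":0,"rx":0,"ry":0,"rz":0},{"grip":1,"x":0,"y":0,"z":0,"rx":0,"ry":0,"rz":0}]'
python3 - <<'E'
from m import *
delta([.5784,-.2488,.263],92.2)
s=read_camera("side");crop(s,347,258,45,38,8,"s7.png")
E
```

```text
time: 7.88
eef_pos: [0.5787, -0.2489, 0.2762]
tcp_rot: [0.693, 0.721, 0.0, 0.001]
contact_force: [0.9, 0.3, -0.5]
opening: 0.376
pos [ 0.5787 -0.2489  0.2762] yaw 92.3 tilt 0.06 t 7.8833 F [ 0.9  0.3 -0.5] open 0.376 q6 -2.178
tool d mm [ 0.1 -0.3 13.2]
rz needed 0.09511680451197435
after turn: d mm [ 0.1 -0.3 13.2]
rotvec [0.05 0.03 0.1 ]
```

View pics/s7.png

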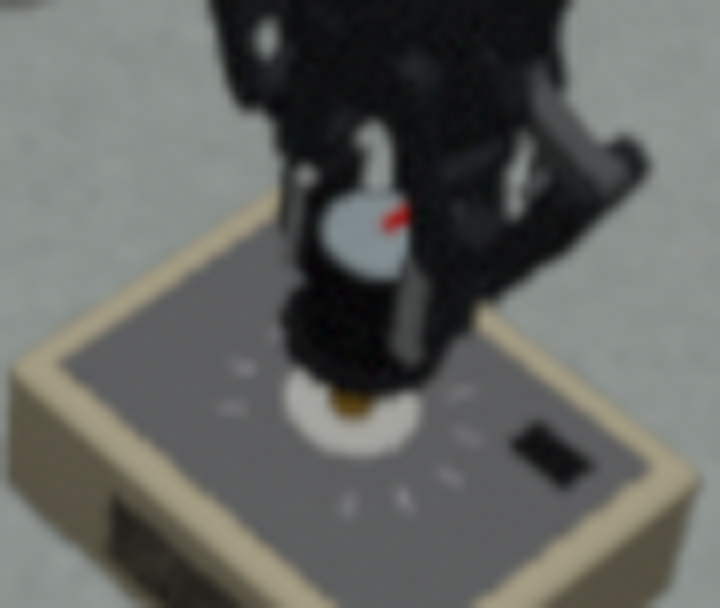

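The skirt is centred over the spindle once perspective is allowed for. Lowering in small steps and watching the force.

```bash
python3 -m jog '[{"grip":1,"x":0,"y":0,"z":3,"rx":0,"ry":0,"rz":0},{"grip":1,"x":0,"y":0,"z":3,"rx":0,"ry":0,"rz":0},{"grip":1,"x":0,"y":0,"z":1,"rx":0,"ry":0,"rz":0},{"grip":1,"x":0,"y":0,"z":0,"rx":0,"ry":0,"rz":0}]'; python3 -m jog '[{"grip":1,"x":0,"y":0,"z":1,"rx":0,"ry":0,"rz":0},{"grip":1,"x":0,"y":0,"z":1,"rx":0,"ry":0,"rz":0},{"grip":1,"x":0,"y":0,"z":0,"rx":0,"ry":0,"rz":0}]';  python3 -m jog '[{"grip":1,"x":0,"y":0,"z":1,"rx":0,"ry":0,"rz":0},{"grip":1,"x":0,"y":0,"z":1,"rx":0,"ry":0,"rz":0},{"grip":1,"x":0,"y":0,"z":0,"rx":0,"ry":0,"rz":0}]'
python3 - <<'E'
from m import *
s=get_state();print(s["wrist_torque"])
E
```

```text
time: 8.27
eef_pos: [0.5778, -0.2486, 0.268]
tcp_rot: [0.693, 0.721, -0.0, -0.001]
contact_force: [0.2, -1.4, -0.2]
opening: 0.376
time: 8.52
eef_pos: [0.578, -0.2488, 0.2669]
tcp_rot: [0.693, 0.721, 0.0, 0.0]
contact_force: [0.1, 0.2, -0.0]
opening: 0.378
time: 8.77
eef_pos: [0.5781, -0.2488, 0.2649]
tcp_rot: [0.693, 0.721, 0.0, 0.001]
contact_force: [1.8, -0.3, 0.6]
opening: 0.377
[ 0.02721786 -0.25126992  0.00597874]
```

```bash
python3 -m jog '[{"grip":1,"x":0,"y":0,"z":1.5,"rx":0,"ry":0,"rz":0},{"grip":1,"x":0,"y":0,"z":1.5,"rx":0,"ry":0,"rz":0},{"grip":1,"x":0,"y":0,"z":0,"rx":0,"ry":0,"rz":0}]'; python3 -m jog '[{"grip":1,"x":0,"y":0,"z":1.5,"rx":0,"ry":0,"rz":0},{"grip":1,"x":0,"y":0,"z":1.5,"rx":0,"ry":0,"rz":0},{"grip":1,"x":0,"y":0,"z":0,"rx":0,"ry":0,"rz":0}]';  python3 -m jog '[{"grip":1,"x":0,"y":0,"z":1.5,"rx":0,"ry":0,"rz":0},{"grip":1,"x":0,"y":0,"z":1.5,"rx":0,"ry":0,"rz":0},{"grip":1,"x":0,"y":0,"z":0,"rx":0,"ry":0,"rz":0}]'
python3 - <<'E'
from m import *
s=get_state();print(s["wrist_torque"])
E
```

```text
time: 9.02
eef_pos: [0.5781, -0.2488, 0.2618]
tcp_rot: [0.693, 0.721, 0.0, 0.001]
contact_force: [3.4, -0.6, -0.1]
opening: 0.378
time: 9.27
eef_pos: [0.5781, -0.2488, 0.2588]
tcp_rot: [0.693, 0.721, 0.0, 0.001]
contact_force: [3.1, -0.1, -0.6]
opening: 0.378
time: 9.52
eef_pos: [0.5781, -0.2489, 0.2559]
tcp_rot: [0.693, 0.721, 0.0, 0.001]
contact_force: [4.6, -0.3, 1.0]
opening: 0.379
[ 0.03121983 -0.76811619  0.02023455]
```

In the bore (12 mm down) with only a small side force along +x. I'll relieve that by 0.5 mm and continue.

```bash
python3 -m jog '[{"grip":1,"x":0,"y":0.5,"z":0,"rx":0,"ry":0,"rz":0},{"grip":1,"x":0,"y":0,"z":0,"rx":0,"ry":0,"rz":0}]'; python3 -m jog '[{"grip":1,"x":0,"y":0,"z":1.5,"rx":0,"ry":0,"rz":0},{"grip":1,"x":0,"y":0,"z":1.5,"rx":0,"ry":0,"rz":0},{"grip":1,"x":0,"y":0,"z":0,"rx":0,"ry":0,"rz":0}]';  python3 -m jog '[{"grip":1,"x":0,"y":0,"z":1,"rx":0,"ry":0,"rz":0},{"grip":1,"x":0,"y":0,"z":0,"rx":0,"ry":0,"rz":0},{"grip":1,"x":0,"y":0,"z":0,"rx":0,"ry":0,"rz":0}]'; python3 -m jog '[{"grip":1,"x":0,"y":0,"z":1,"rx":0,"ry":0,"rz":0},{"grip":1,"x":0,"y":0,"z":0,"rx":0,"ry":0,"rz":0},{"grip":1,"x":0,"y":0,"z":0,"rx":0,"ry":0,"rz":0}]'
python3 - <<'E'
from m import *
s=get_state();print(s["wrist_torque"],s["eef_pos"])
E
```

```text
time: 9.68
eef_pos: [0.5784, -0.2489, 0.2558]
tcp_rot: [0.693, 0.721, -0.0, 0.0]
contact_force: [3.1, 0.6, 1.0]
opening: 0.38
time: 9.93
eef_pos: [0.5784, -0.2487, 0.2524]
tcp_rot: [0.693, 0.721, 0.0, 0.0]
contact_force: [4.1, 0.6, -0.6]
opening: 0.381
time: 10.18
eef_pos: [0.5784, -0.2487, 0.2516]
tcp_rot: [0.693, 0.721, 0.0, 0.0]
contact_force: [2.8, 0.2, 0.9]
opening: 0.376
time: 10.43
eef_pos: [0.5784, -0.2488, 0.2507]
tcp_rot: [0.693, 0.721, 0.0, 0.0]
contact_force: [3.3, -0.1, 1.8]
opening: 0.375
[ 0.09445789 -0.67643537 -0.05425584] [ 0.5784052  -0.24875572  0.25073734]
```

```bash
python3 -m jog '[{"grip":1,"x":0,"y":0.4,"z":0.7,"rx":0,"ry":0,"rz":0},{"grip":1,"x":0,"y":0,"z":0,"rx":0,"ry":0,"rz":0},{"grip":1,"x":0,"y":0,"z":0,"rx":0,"ry":0,"rz":0}]'; python3 -m jog '[{"grip":1,"x":0,"y":0,"z":1,"rx":0,"ry":0,"rz":0},{"grip":1,"x":0,"y":0,"z":0,"rx":0,"ry":0,"rz":0},{"grip":1,"x":0,"y":0,"z":0,"rx":0,"ry":0,"rz":0}]';  python3 -m jog '[{"grip":1,"x":0,"y":0,"z":1,"rx":0,"ry":0,"rz":0},{"grip":1,"x":0,"y":0,"z":0,"rx":0,"ry":0,"rz":0},{"grip":1,"x":0,"y":0,"z":0,"rx":0,"ry":0,"rz":0}]'; python3 -m jog '[{"grip":1,"x":0,"y":0,"z":1,"rx":0,"ry":0,"rz":0},{"grip":1,"x":0,"y":0,"z":0,"rx":0,"ry":0,"rz":0},{"grip":1,"x":0,"y":0,"z":0,"rx":0,"ry":0,"rz":0}]'
python3 - <<'E'
from m import *
s=get_state();print(s["wrist_torque"],s["eef_pos"])
E
```

```text
time: 10.68
eef_pos: [0.5787, -0.2488, 0.2501]
tcp_rot: [0.693, 0.721, -0.0, -0.0]
contact_force: [1.1, 0.7, 3.2]
opening: 0.379
time: 10.93
eef_pos: [0.5787, -0.2488, 0.2492]
tcp_rot: [0.693, 0.721, -0.0, -0.0]
contact_force: [0.3, 0.2, 4.5]
opening: 0.377
time: 11.18
eef_pos: [0.5787, -0.2488, 0.2481]
tcp_rot: [0.693, 0.721, -0.0, -0.0]
contact_force: [1.3, 0.7, 5.3]
opening: 0.381
time: 11.43
eef_pos: [0.5787, -0.2488, 0.2473]
tcp_rot: [0.693, 0.721, -0.0, -0.0]
contact_force: [-0.0, 0.9, 5.6]
opening: 0.375
[ 0.15789457 -0.0220375  -0.06032152] [ 0.57872487 -0.24879267  0.24728039]
```

The force follows the spring line: 3.2 N rising to 5.6 N over 3 mm. Continuing until the stop.

```bash
python3 -m jog '[{"grip":1,"x":0,"y":0,"z":0.7,"rx":0,"ry":0,"rz":0},{"grip":1,"x":0,"y":0,"z":0,"rx":0,"ry":0,"rz":0},{"grip":1,"x":0,"y":0,"z":0,"rx":0,"ry":0,"rz":0}]'; python3 -m jog '[{"grip":1,"x":0,"y":0,"z":0.7,"rx":0,"ry":0,"rz":0},{"grip":1,"x":0,"y":0,"z":0,"rx":0,"ry":0,"rz":0},{"grip":1,"x":0,"y":0,"z":0,"rx":0,"ry":0,"rz":0}]';  python3 -m jog '[{"grip":1,"x":0,"y":0,"z":0.5,"rx":0,"ry":0,"rz":0},{"grip":1,"x":0,"y":0,"z":0,"rx":0,"ry":0,"rz":0},{"grip":1,"x":0,"y":0,"z":0,"rx":0,"ry":0,"rz":0}]'
python3 - <<'E'
from m import *
s=get_state();print(s["wrist_torque"],s["eef_pos"])
E
```

```text
time: 11.68
eef_pos: [0.5787, -0.2488, 0.2468]
tcp_rot: [0.693, 0.721, -0.0, -0.0]
contact_force: [-0.3, 0.9, 6.4]
opening: 0.378
time: 11.93
eef_pos: [0.5788, -0.2488, 0.2466]
tcp_rot: [0.693, 0.721, -0.0, -0.0]
contact_force: [-0.5, 1.3, 8.6]
opening: 0.375
time: 12.18
eef_pos: [0.5789, -0.2488, 0.2466]
tcp_rot: [0.693, 0.721, -0.0, -0.0]
contact_force: [-1.6, 1.9, 11.0]
opening: 0.375
[ 0.29479484  0.35482198 -0.01100719] [ 0.57885639 -0.24884269  0.24658036]
```

The spindle is at its stop: z is stuck at 0.2466 while the force rises to 11 N, 4 mm below first contact. Last look before handing in.

```bash
python3 -m jog '[{"grip":1,"x":0,"y":0,"z":0,"rx":0,"ry":0,"rz":0},{"grip":1,"x":0,"y":0,"z":0,"rx":0,"ry":0,"rz":0},{"grip":1,"x":0,"y":0,"z":0,"rx":0,"ry":0,"rz":0}]'
python3 - <<'E'
from m import *
s=read_camera("side");w=read_camera("wrist")
a=cv2.resize(s["frame"][220:300,300:390],(450,400),interpolation=2);b=cv2.resize(w["frame"][200:340,200:357],(449,400),interpolation=2)
cv2.imwrite("pics/fin.png",np.hstack([a,b])[:,:780,::-1])
e=get_state();print(e["eef_pos"],e["contact_force"],e["time"])
p=e["eef_pos"];print("knob vs disc: top rim height expected",p[2]-.148,"pix",proj(s,p-[0,0,.148]))
E
```

```text
time: 12.43
eef_pos: [0.5789, -0.2488, 0.2466]
tcp_rot: [0.693, 0.721, -0.0, -0.0]
contact_force: [-2.0, 1.9, 9.6]
opening: 0.38
[ 0.57886005 -0.24883861  0.24657916] [-1.72803588  2.19293    10.53227807] 12.5333
knob vs disc: top rim height expected 0.0985791577819293 pix [347.83275525 257.78102063]
```

View pics/fin.png

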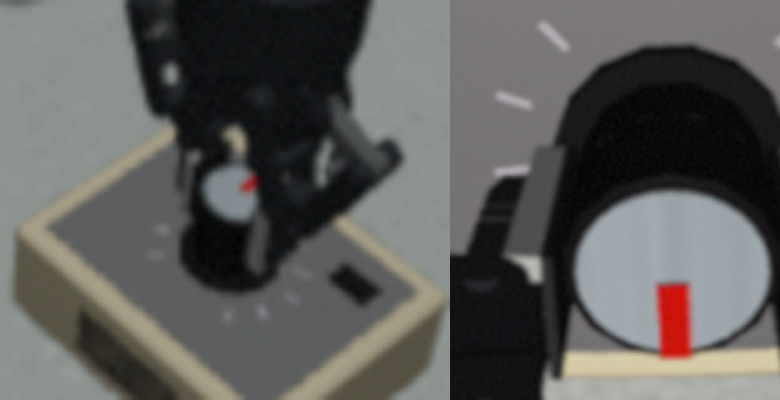

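The knob is home: its skirt covers the white collar, and it is upright and still gripped, with the red line unchanged in the tool. Handing in.

```bash
python3 -c "
from plant import *
print(sign_off())"
```

```text
the job is handed in; nothing more can be done
None
```

I pulled the knob off the small carrier, fitted it on the spindle with the flats matched, and pressed it to the stop. The job was handed in at about 12.5 s with the gripper still pressing; `sign_off()` reports no verdict.

- **Pull and turn:** The knob came off with a straight pull at a 60 N grip and did not slip in the gripper. I turned it about 22° so its red line matched the flat, which I measured at about 3°.
- **Push home:** It slid down the spindle with almost no vertical force. A side force of up to 4.6 N showed up, and I took most of it out with two small shifts of 0.5 and 0.4 mm.
- **Press:** The force rose from about 3 N to 6.4 N over the 4 mm travel, as the spring should. The tool then stopped moving while the force climbed to about 10–11 N, so the spindle is at its stop.
- **Last check:** The final picture shows the knob upright with its skirt covering the collar. I never commanded a move against a bystander, but I did not re-measure their positions at the end.
- **Disagreements:**
  - My first rough pixel picks in the top view put the knob and the spindle about 6 mm off the wrist-camera values. The side view and the fit itself agreed with the wrist camera.
  - About 2–3 N of side force was still there at the end.

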